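Third hand at the screw-driving jig

TASK

Check the stop on the little screw-driving jig first: push the red mushroom button on the yellow box down fully, then twist its head clockwise as far as it goes to reset it. Then pick up the orange bracket, set it flat on the jig's bed, square and centred on the blue sprung fence with its white-lined front end towards the fence, and press the fence back about 10 mm (about 10 N) so its white pointers stay over the green marks, never driving it to its back stop. Finish still holding the bracket pressed there steadily, so I can drive the screw, and leave the other things on the cart alone.

Things in the scene. Friction and masses are not known exactly. Their poses are not given: they have to be found in the camera images.
- jig: Fixed jig. Origin: on the table top; +x is the pressing direction, towards the fence (within 0.35 rad of straight away from the robot), z up. Aluminium bed x -110 to 90, y -80 to 80 mm, top 12 mm above the origin, black line on y = 0. Fixed grey back block x 70 to 90, 52 mm high; motor behind it to x = 195, 60 mm high. Green marks on the black side rails: x 37 to 45, 6 to 14 mm of fence travel.
- fence_face (a point): Blue sprung fence plate, 12 mm thick (x), 130 wide (y), 36 high, upright over the bed. This point: middle of the lower edge of its front face (towards the robot; the bracket is pressed against it), 1 mm above the bed; axes as the jig's. At rest at x = 30 mm, y = 0 in the jig's frame; slides only along +x. White pointers 2 mm thick (x 0 to 2) stick out at both ends.
- fence (a joint): How far the fence plate is pushed back from rest, along the jig's +x, in m: 0 at rest, back stop at 0.025. Spring of 1000 N/m without preload (1 N per mm); wanted 0.010.
- bracket: Loose orange plastic bracket, about 0.16 kg. Origin: centre of its underside, z up. Base 80 mm (x) by 60 (y) by 24 high; on its middle an upright rib to grip, 14 mm thick (x), 44 wide (y), from 24 to 66 mm high. Front: the +x end, with a white line on top and a black pilot hole. Starts on the table at either side of the jig, front up to 0.6 rad from straight away from the robot.
- bracket_front (a point): Middle of the lower edge of the bracket's front face, 40 mm along +x from the bracket's origin, same axes.
- stop_box: Fixed yellow box of the stop button, 90 (x) by 80 (y) by 50 mm high, on the table at the other side of the jig from the bracket; a black collar on it reaches 54 mm height. Origin: centre of its underside.
- stop_top (a point): Centre of the top of the red mushroom head. The head is a round cap, 40 mm across and 21 mm deep, on a stem over the middle of the yellow box; at rest its top is 93 mm and its underside 72 mm above the table. The stripe on it runs from the centre to the rim.
- stop_press (a joint): How far the mushroom head is pushed down, in m: 0 at rest, 0.006 at its stop (fully down). It springs back up when let go; fully down takes about 5 N.
- stop_twist (a joint): Rotation of the mushroom head about the vertical, in rad, growing clockwise seen from above; its stop is at 1.1. It starts at 0 to 0.25 and stays where it is left (light friction, 0.03 N m).
- hub: Teal USB hub, 40 x 100 x 18 mm, at the back of the table. Leave alone. Origin: centre of its underside.
- clip: Chrome binder clip lying on the table, 87 x 40 x 16 mm with its wire handles, left, near the printer. Leave alone. Origin: centre of its underside. The fixed white printer (360 x 260 x 178 mm high) stands to its left, about x 0.35 to 0.92, y over 0.43 m.
- pot: White ceramic planter pot, 100 mm across, 85 mm high, plant to 140 mm, at the back, right. Leave alone. Origin: centre of its underside. A fixed clear plastic organizer (240 x 300 x 205 mm high) stands in the corner to its right, about x 0.66 to 0.94, y -0.76 to -0.41 m.
- tape_gun: Aluminium tape gun, 205 x 35 x 75 mm, on the right side. Leave alone. Origin: on the table, under its middle.
- pen: Black click pen, 145 mm long, 10 mm thick, lying crosswise between the robot's base and the jig. Leave alone. Origin: under the middle of its barrel.
There are look-alikes about, which are no part of the job. What is shaped like the bracket but pink or purple is not meant. Leave any purple look-alike of the stop_box alone.

How it is judged (in metres and radians):
On the way, in this order (a step that is already met when the one before it is completed fails the run):
1. the mushroom button is pushed down (at least 4.5 of its 6 mm) (value of joint stop_press above 0.0045 m), for 0.1 s.
2. the head is twisted clockwise to reset (past 0.9 rad, stop at 1.1) (value of joint stop_twist above 0.9 rad), for 0.2 s.
3. the bracket is on the bed, square and centred at the fence, pressing it back 6 to 14 mm, for 0.5 s (value of joint fence between 0.006 and 0.014 m and contact force between bracket and fence between 5 and 15 N and horizontal distance between bracket_front and fence_face below 0.01 m and angle between the x axis of bracket and the x axis of jig, either way round below 0.12 rad and z of bracket in the frame of jig below 0.016 m), for 0.5 s.
At the end, for the whole second after the job is handed in: Fingers still hold the bracket flat on the bed (4 mm, 0.1 rad), square (0.12 rad), front middle within 10 mm of the fence's middle, at rest, pressing the fence back 6 to 14 mm with 5 to 15 N; stop head twisted past 0.9 rad and not held down (under 3 mm) (all of step 3 and value of joint stop_twist above 0.9 rad and value of joint stop_press below 0.003 m and contact force between the fingers and bracket above 1 N and angle between bracket's own z axis and vertical below 0.1 rad and z of bracket in the frame of jig above 0.009 m and linear speed of bracket below 0.01 m/s); the arm keeps its last pose, push and grip.
It fails at once if the fence is driven to its back stop (value of joint fence above 0.022 m).
It fails at once if a bystander (hub, clip, pot, tape gun, pen) is moved by more than 30 mm (distance of any of hub, clip, pot, tape_gun, pen from where it was at the start of the episode above 0.03 m).
It also fails if it takes over 72 s, if anything falls off the work surface, if the arm or the gripper's body presses on something with over 40 N, if the wrist force passes 120 N, or if a joint passes its speed limit or range.

ROBOT

A 6-joint arm with a two-finger parallel gripper is mounted at the origin on the work surface. World frame = base frame: x ahead of the robot, y to its left, z up, the work surface at z = 0. Lengths are in m, angles in degrees, forces in N, time in s.
With the tool pointing down it reaches from about 0.375 to 0.9 m from the base axis. Payload 3.1 kg.
Tool frame: the origin (TCP) lies midway between the tips of the shut fingers; the grasp point (between the pads) lies 19 mm behind it; z points along the fingers, x is the direction in which the jaws open and shut, and the axes are right-handed (so a half turn about z gives the same grasp; the last joint's range is limited). The gripper opens to 87 mm and grips with 3 to 60 N. Pads are 19 mm wide; open, the fingers measure 117 mm over their backs; the gripper's body (75 mm by 190 mm) begins 51 mm behind the grasp point.
Start: joints at [62.882, 30.224, 82.088, -0, 67.689, -10.227], TCP at [0.182, 0.598, 0.223] pointing down, gripper open.
Joint ranges: [-176.69, 176.69], [-43.24, 126.21], [12.49, 139.97], [-82, 262], [0, 151.66], [-163.58, 163.58]. Speed limits (degrees/s): [159.86, 159.86, 180, 180, 180, 180].

INTERFACE

Orientations are given as [roll, pitch, yaw] about the fixed x, y, z axes, in that order (R = Rz(yaw) Ry(pitch) Rx(roll)).
In Python, from station import observe, snapshot, camera_params, finish_job, cut_out gives the robot as it stands. The module is installed in compiled form; this text tells all that it offers.
- The arm moves only by the tool play_rows, never from a script. Its argument "targets" is a list of rows, each an object with "delta_pos": the shift along the world's x, y, z in cm, a list of three; "twist": the turn, a rotation vector about the world's x, y, z in rad, a list of three. In form: [{"delta_pos": [x, y, z], "twist": [wx, wy, wz]}, ...]. A call has 1 to 12 rows; each row shifts and turns the pose as measured when the row begins; what a row does not reach is not made up. A row lasts 1/12 s, in which the tool goes at most 41.7 mm and 7.16 degrees, less where a joint would pass 70% of its speed; a pose out of reach is approached as far as the arm can. A call is refused whole if a number of a shift passes 4.17 or a number of a turn 0.125, either way. A call with a gripper value outside its range is refused whole. "hand" is the gripper command: -1 is shut, 1 is fully open, values between are in proportion, set as the call begins (left out, the last holds). The fingers move at their own pace and stop on an object; "grip_force" is the grip in N (left out, the last holds). Time passes only in rows, so rows that do not move let the fingers close. It gives the time, the measured TCP pose, the force and the opening at its end, in the units of the state.
- observe(): the state, without advancing time (a new reading comes with each control period).
- snapshot(name): name is "side" or "top" or "wrist"; returns the picture (480x640x3 uint8, blue, green, red); there is no depth.
- camera_params(name): a dict with "fx", "fy", "cx", "cy" (pixels), "dist_coeffs" ([k1, k2, p1, p2, k3] as OpenCV has them; the pictures are not rectified), "R" (3x3) and "t" (3): a world point X has camera coordinates R X + t. Camera axes: x right, y down, z forward; pixel columns grow to the right and rows downward; lengths in m; the calibration is good to about 2 mm. A picture is of the moment at which its call begins: read the wrist's pose just before it. camera_params takes no time and is no camera call; for the wrist camera it gives the pose at the moment of the call.
- finish_job(): hands the job in, once; it reports no verdict.
Trained networks look in the newest picture that a camera, given by its name, has taken for a name from the list of things; names that differ only in an ending like _2 or _b are one class to them, and where a whole thing is asked for, a point or a joint stands for the part that bears it (a point fixed in the world has none). Each returns a list of dicts, best first, with "conf" (0 to 1); they miss things now and then, are a little off and sometimes report something else, mostly with a low value. They report only what shows in the picture. A call takes as long as a camera call. They do not tell look-alikes from the thing itself.
- cut_out(camera, target): "region" (480x640 bool, what is visible of it) and "extent" ([centre column, centre row, width, height] in pixels, round what is visible of it).
The state is a dict: "clock": time; "joint_positions": joint angles; "joint_velocities": joint speeds; "joint_efforts": joint torques, N m; "tcp_pos": TCP position; "tool_rot": TCP orientation; "ft_force": force on the tool from outside, world axes, zero at the start; "wrist_torque": the same for the moment, N m; "finger_gap": opening from 0.0 (shut) to 1.0 (fully open).
Only numpy, scipy, OpenCV 4.12 (cv2) and the standard library are available. Lean on these libraries where they do the work, as an engineer would, in place of code of your own. Each camera call takes 0.05 s, during which the arm holds its last target.

## Working session

There is one attempt and no reset: what is moved stays moved. The work goes in short steps, Python scripts to look and compute and a tool call to move; the robot and the scene stay as the last step left them, time stands still between calls to the robot, and variables do not carry over. Pictures are saved under pics/ and viewed, and the job is handed in when it is done.

Besides the shell and the picture viewer there is one more tool, called after "Emit:" as a command line: name --argument value ..., lists and objects as JSON in quotes. play_rows: Moves the arm, as the interface text tells. Its arguments: {"type":"object","properties":{"targets":{"type":"array"},"hand":{"type":"number"},"grip_force":{"type":"number"}},"required":["targets"]}

```bash
mkdir -p pics; ls; python3 - <<'E'
from station import *
import cv2
print(observe())
for n in ("side","top"):
    im=snapshot(n); cv2.imwrite(f"pics/{n}0.png",im)
    p=camera_params(n); print(n,p)
    for t in ("jig","bracket","stop_box","stop_top","fence_face"):
        for d in cut_out(n,t): print(n,t,round(d["conf"],2),[round(float(v),1) for v in d["extent"]])
E
```

```text
pics
{'clock': 0.0, 'joint_positions': array([ 6.28826748e+01,  3.02774974e+01,  8.21566467e+01, -4.51779038e-05,
        6.76876313e+01, -1.02271070e+01]), 'joint_velocities': array([-0.02843207,  0.00115887,  0.02640032, -0.07538159, -0.07583741,
       -0.11706423]), 'joint_efforts': array([-1.36513547e-03, -4.40041065e+01, -1.76592797e+01,  6.29860489e-02,
        5.84425055e-02, -1.46657344e-04]), 'tcp_pos': array([0.18122044, 0.59739174, 0.22158592]), 'tool_rot': array([-1.79978420e+02,  1.19847928e-01,  7.31098215e+01]), 'ft_force': array([0.32644702, 0.80716851, 0.0440465 ]), 'wrist_torque': array([ 0.02235798, -0.03445881,  0.00379354]), 'finger_gap': 1.0008429722053365}
side {'fx': 460.22344643267735, 'fy': 460.22344643267735, 'cx': 318.3184544706869, 'cy': 239.86676302953362, 'dist_coeffs': array([-0.11359351,  0.        ,  0.        ,  0.        ,  0.        ]), 'R': array([[ 0.92324721, -0.38377172,  0.01827192],
       [-0.28072251, -0.70628201, -0.64989276],
       [ 0.26231559,  0.59488233, -0.75980625]]), 't': array([-0.51124607,  0.13644752,  0.95542111])}
side jig 
[... 630 characters left out ...]
  ]), 'R': array([[-0.01754759, -0.9998375 , -0.0041289 ],
       [-0.99555505,  0.01785431, -0.09247355],
       [ 0.09253225,  0.00248786, -0.99570658]]), 't': array([-0.06639629,  0.50532437,  1.29884893])}
top jig 0.95 [296.6, 195.9, 69.2, 118.2]
top bracket 0.8 [358.9, 269.8, 15.9, 28.5]
top bracket 0.77 [401.4, 306.7, 32.8, 32.4]
top bracket 0.62 [405.6, 253.4, 24.2, 34.6]
top stop_box 0.67 [201.1, 258.5, 45.1, 46.3]
top stop_box 0.61 [139.4, 274.8, 45.9, 45.8]
top stop_top 0.72 [132.6, 273.4, 20.9, 14.7]
top stop_top 0.62 [200.2, 327.4, 18.7, 14.7]
top stop_top 0.57 [197.4, 257.6, 17.9, 19.7]
top fence_face 0.63 [292.6, 193.2, 52.2, 22.5]
top fence_face 0.44 [195.4, 256.8, 15.0, 14.8]
```

View pics/top0.png

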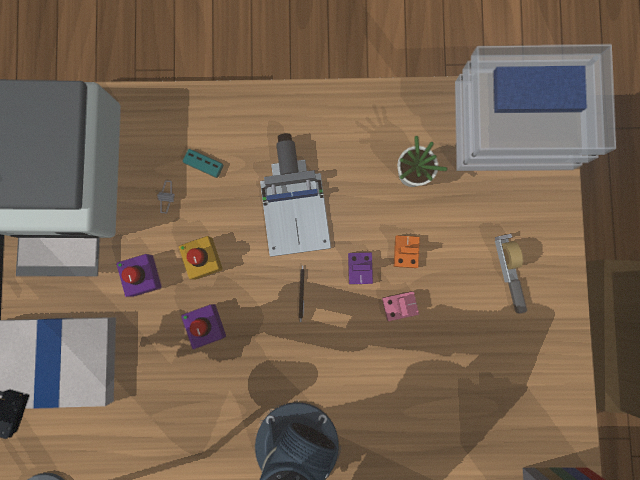

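View pics/side0.png

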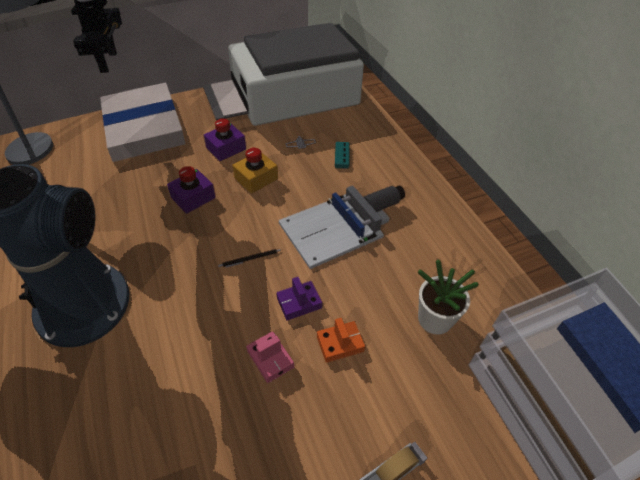

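```bash
cat > h.py <<'E'
import numpy as np, cv2
from station import *
def ray(n,uv,p=None):
    p=p or camera_params(n)
    K=np.array([[p['fx'],0,p['cx']],[0,p['fy'],p['cy']],[0,0,1]])
    q=cv2.undistortPoints(np.array([[uv]],float),K,np.array(p['dist_coeffs']))[0,0]
    R=np.array(p['R']);t=np.array(p['t'])
    d=R.T@np.array([q[0],q[1],1.]); c=-R.T@t
    return c,d
def onz(n,uv,z,p=None):
    c,d=ray(n,uv,p); return c+d*(z-c[2])/d[2]
def proj(n,X,p=None):
    p=p or camera_params(n)
    K=np.array([[p['fx'],0,p['cx']],[0,p['fy'],p['cy']],[0,0,1]])
    return cv2.projectPoints(np.array(X,float).reshape(-1,3),cv2.Rodrigues(np.array(p['R']))[0],np.array(p['t']),K,np.array(p['dist_coeffs']))[0].reshape(-1,2)
E
python3 - <<'E'
from h import *
t=cv2.imread('pics/top0.png'); s=cv2.imread('pics/side0.png')
def crop(im,x,y,w,h,f): return cv2.resize(im[y:y+h,x:x+w],None,fx=f,fy=f,interpolation=cv2.INTER_CUBIC)
a=crop(t,380,226,50,50,6);b=crop(t,170,230,60,60,5);c=crop(s,305,310,70,60,5)
d=crop(t,250,160,90,100,3)
W=np.zeros((600,800,3),np.uint8)
W[:300,:300]=a;W[:300,310:610]=b;W[300:600,:350]=c;W[300:600,400:670]=d
cv2.imwrite('pics/z0.png',W)
def blob(n,im,lo,hi,box):
    hsv=cv2.cvtColor(im,cv2.COLOR_BGR2HSV);m=cv2.inRange(hsv,lo,hi)
    M=np.zeros_like(m);x,y,w,h=box;M[y:y+h,x:x+w]=m[y:y+h,x:x+w]
    ys,xs=np.nonzero(M); return (xs.mean(),ys.mean(),len(xs)),cv2.minAreaRect(np.c_[xs,ys].astype(np.float32))
print('orange',blob('top',t,(3,150,80),(16,255,255),(380,226,50,50)))
red=blob('top',t,(0,150,60),(4,255,255),(180,235,40,40));print('red',red, onz('top',red[0][:2],.088))
reds=blob('side',s,(0,150,60),(4,255,255),(240,140,30,30));print('reds',reds, onz('side',reds[0][:2],.085))
print('yellow',blob('top',t,(17,130,80),(30,255,255),(170,230,60,60)))
E
```

```text
orange ((np.float64(406.2717086834734), np.float64(251.11204481792717), 714), ((406.3354187011719, 251.11341857910156), (24.42047119140625, 31.534786224365234), 2.2906100749969482))
red ((np.float64(194.1360946745562), np.float64(255.76331360946745), 169), ((194.5, 256.5), (15.0, 15.0), 90.0)) [0.47141413 0.23950867 0.088     ]
reds ((np.float64(253.04605263157896), np.float64(154.19736842105263), 152), ((253.0, 154.5), (13.0, 14.0), 90.0)) [0.47091194 0.23372446 0.085     ]
yellow ((np.float64(201.1416490486258), np.float64(257.92283298097254), 946), ((199.98553466796875, 257.53009033203125), (37.42398452758789, 35.583457946777344), 70.70995330810547))
```

View pics/z0.png

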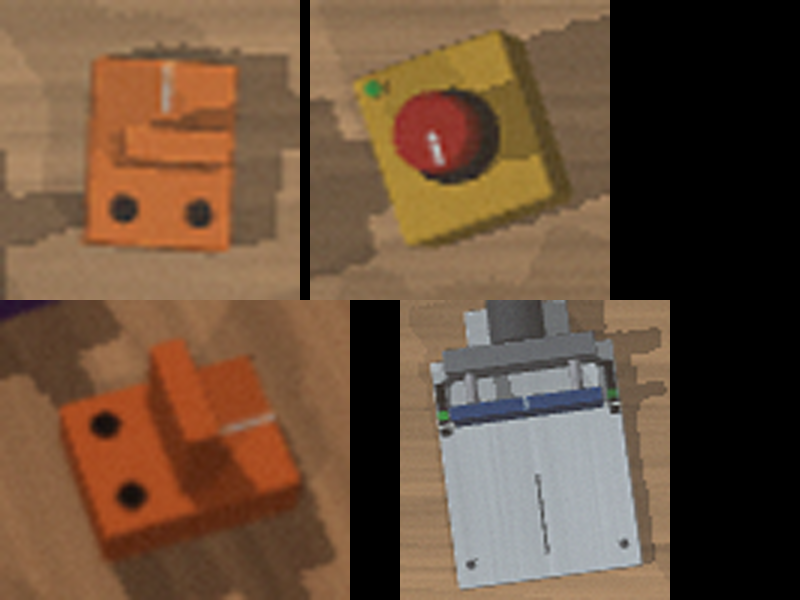

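Emit:
play_rows --targets '[{"delta_pos": [2.4,-3.0,0],"twist": [0,0,0]},{"delta_pos": [2.4,-3.0,0],"twist": [0,0,0]},{"delta_pos": [2.4,-3.0,0],"twist": [0,0,0]},{"delta_pos": [2.4,-3.0,0],"twist": [0,0,0]},{"delta_pos": [2.4,-3.0,0],"twist": [0,0,0]},{"delta_pos": [2.4,-3.0,0],"twist": [0,0,0]},{"delta_pos": [2.4,-3.0,0],"twist": [0,0,0]},{"delta_pos": [2.4,-3.0,0],"twist": [0,0,0]},{"delta_pos": [2.4,-3.0,0],"twist": [0,0,0]},{"delta_pos": [2.4,-3.0,0],"twist": [0,0,0]},{"delta_pos": [2.4,-3.0,0],"twist": [0,0,0]},{"delta_pos": [0,0,0],"twist": [0,0,0]}]' --hand 1

```text
clock: 1.6
tcp_pos: [0.4549, 0.2563, 0.2254]
tool_rot: [179.6, -0.6, 73.7]
ft_force: [-0.0, 0.7, 0.3]
finger_gap: 0.995
```

```bash
python3 - <<'E'
from h import *
print(observe()['tcp_pos'],observe()['tool_rot'],observe()['joint_positions'])
p=camera_params('wrist');print(p)
im=snapshot('wrist');cv2.imwrite('pics/w1.png',im)
for t in ('stop_top','stop_box','jig','fence_face'):
    for d in cut_out('wrist',t): print(t,round(d["conf"],2),[round(float(v),1) for v in d["extent"]])
E
```

```text
[0.45492429 0.25628991 0.22535178] [179.5641696   -0.63161207  73.69358726] [ 16.94861342  21.80888909  97.11843096   0.33268673  60.36227543
 -56.90529758]
{'fx': 425.84736872239665, 'fy': 425.84736872239665, 'cx': 323.6804362337117, 'cy': 244.80974868574953, 'dist_coeffs': array([-0.00464386,  0.        ,  0.        ,  0.        ,  0.        ]), 'R': array([[ 0.28128988,  0.95956293,  0.01072301],
       [ 0.92363654, -0.27375584,  0.26824109],
       [ 0.26032969, -0.06554934, -0.96329213]]), 't': array([-0.37557314, -0.38368792,  0.29041957])}
stop_top 0.87 [500.0, 141.6, 63.4, 57.4]
stop_top 0.84 [212.6, 23.4, 70.3, 46.9]
stop_top 0.66 [303.6, 253.6, 54.1, 60.5]
stop_box 0.76 [476.4, 136.5, 152.3, 151.6]
stop_box 0.68 [225.0, 54.6, 161.8, 109.3]
stop_box 0.63 [305.6, 239.0, 138.1, 135.2]
jig 0.77 [160.6, 352.9, 107.6, 137.2]
fence_face 0.73 [180.1, 413.9, 27.9, 11.3]
```

View pics/w1.png

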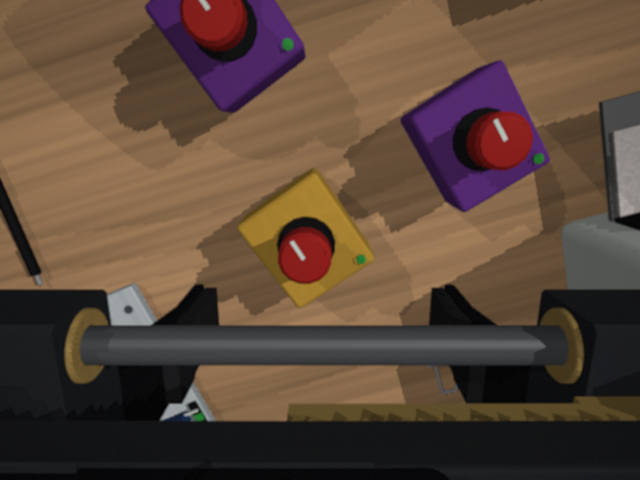

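```bash
python3 - <<'E'
from h import *
im=cv2.imread('pics/w1.png')
hsv=cv2.cvtColor(im,cv2.COLOR_BGR2HSV)
m=cv2.inRange(hsv,(0,130,60),(7,255,255))|cv2.inRange(hsv,(172,130,60),(180,255,255))
m[:200]=0;m[300:]=0
m=cv2.morphologyEx(m,cv2.MORPH_CLOSE,np.ones((15,15)))
c=max(cv2.findContours(m,0,1)[0],key=cv2.contourArea)
cc,r=cv2.minEnclosingCircle(c);mm=cv2.moments(c);ce=(mm['m10']/mm['m00'],mm['m01']/mm['m00']);print(cc,r,ce)
for z in (.082,.088,.093): print(z,onz('wrist',ce,z))
for z in (.05,): 
  for q in ((313,169),(238,228),(301,307),(373,257)): print(onz('wrist',q,z))
# jig from top image: fit
from scipy.optimize import least_squares
P=[((460,588),(-110,80,12)),((641,562),(-110,-80,12)),((537,474),None),((547,553),None)]
px=lambda q:(250+(q[0]-400)/3,160+(q[1]-300)/3)
A=onz('top',px(P[0][0]),.012);B=onz('top',px(P[1][0]),.012)
C=onz('top',px(P[2][0]),.012);D=onz('top',px(P[3][0]),.012)
print('near corners',A,B,np.linalg.norm(A-B)); d=A-B; print('yaw',np.degrees(np.arctan2(-d[0],d[1])))
print('line',C,D,np.degrees(np.arctan2((C-D)[1],(C-D)[0])))
L=[onz('top',px(q),.049) for q in ((450,411),(603,395))];print('fence top front edge',L,np.linalg.norm(L[0]-L[1]))
q=lambda u:(380+u[0]/6,226+u[1]/6)
for u in ((93,59),(237,68),(229,247),(86,243)): print('br',onz('top',q(u),.024))
for u in ((168,65),(166,112)):print('white',onz('top',q(u),.024))
for u in ((126,125),(238,130)): print('rib',onz('top',q(u),.066))
E
```

```text
(304.37835693359375, 254.38870239257812) 28.177875518798828 (304.8641304347826, 254.6509420289855)
0.082 [0.46267051 0.24397259 0.082     ]
0.088 [0.46101733 0.24466455 0.088     ]
0.093 [0.45963968 0.24524119 0.093     ]
[0.40638305 0.26629705 0.05      ]
[0.43495655 0.19476714 0.05      ]
[0.515174   0.22383458 0.05      ]
[0.48904241 0.29378762 0.05      ]
near corners [0.47269907 0.06363613 0.012     ] [ 0.492337   -0.09238531  0.012     ] 0.15725247337871656
yaw 7.173913838519457
line [ 0.57038487 -0.00379545  0.012     ] [ 0.50156804 -0.0115446   0.012     ] 6.4247514741609315
fence top front edge [array([0.62009216, 0.06688657, 0.049     ]), array([ 0.63146742, -0.06253503,  0.049     ])] 0.12992054453579946
br [ 0.51791887 -0.25972637  0.024     ]
br [ 0.51294797 -0.32088067  0.024     ]
br [ 0.43670246 -0.31482923  0.024     ]
br [ 0.43943737 -0.25435689  0.024     ]
white [ 0.51476591 -0.29157973  0.024     ]
white [ 0.49465321 -0.29007335  0.024     ]
rib [ 0.48596136 -0.26669479  0.066     ]
rib [ 0.48307507 -0.31266732  0.066     ]
```

```bash
python3 - <<'E'
from h import *
o=observe();print(o['tcp_pos'],o['tool_rot'],o['clock'],o['joint_velocities'])
print(camera_params('wrist')['t'])
for q in ((353,82),(505,32),(555,190),(405,245)): print(onz('top',(170+(q[0]-310)/5,230+q[1]/5),.05))
for i in ((238,165),(256,154),(276,174),(258,188)): pass
s=cv2.imread('pics/side0.png')
cv2.imwrite('pics/z1.png',cv2.resize(s[135:205,225:285],None,fx=8,fy=8,interpolation=cv2.INTER_CUBIC))
E
```

```text
[0.44839784 0.26178864 0.22471346] [179.92410809  -0.63107344  74.1115212 ] 1.85 [ 0.9660515   0.01098749  0.00321198 -0.19376418 -0.15463584 -0.20144187]
[-0.37641537 -0.3779184   0.2936952 ]
[0.49835599 0.28806326 0.05      ]
[0.52220203 0.21224806 0.05      ]
[0.44237173 0.18707616 0.05      ]
[0.41636605 0.26152838 0.05      ]
```

View pics/z1.png

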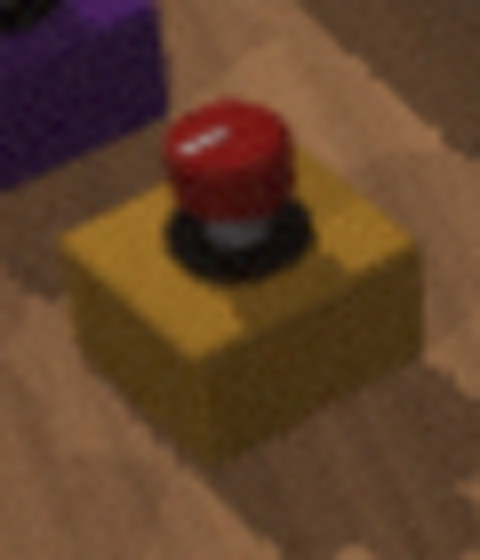

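```bash
python3 - <<'E'
from h import *
o=observe();p=camera_params('wrist');im=snapshot('wrist');cv2.imwrite('pics/w2.png',im)
p2=camera_params('wrist');print(o['tcp_pos'],observe()['tcp_pos'])
hsv=cv2.cvtColor(im,cv2.COLOR_BGR2HSV)
m=cv2.inRange(hsv,(0,130,60),(7,255,255))|cv2.inRange(hsv,(172,130,60),(180,255,255))
m[:200]=0;m[320:]=0;m[:,:230]=0;m[:,400:]=0
m=cv2.morphologyEx(m,cv2.MORPH_CLOSE,np.ones((15,15)))
c=max(cv2.findContours(m,0,1)[0],key=cv2.contourArea)
cc,r=cv2.minEnclosingCircle(c);print(cc,r)
for z in (.085,.093): print(z,onz('wrist',cc,z,p),onz('wrist',cc,z,p2))
E
```

```text
[0.44839784 0.26178864 0.22471346] [0.44830424 0.26203335 0.22474878]
(299.7935485839844, 265.693603515625) 28.15365982055664
0.085 [0.46900247 0.23825578 0.085     ] [0.46893116 0.2385118  0.085     ]
0.093 [0.46660831 0.23933924 0.093     ] [0.46653471 0.23959404 0.093     ]
```

Emit:
play_rows --targets '[{"delta_pos": [1.0,-1.2,-2.0],"twist": [0,0,0]},{"delta_pos": [1.0,-1.2,-2.5],"twist": [0,0,0]},{"delta_pos": [0,0,-2.5],"twist": [0,0,0]},{"delta_pos": [0,0,-2.5],"twist": [0,0,0]},{"delta_pos": [0,0,-1.0],"twist": [0,0,0]},{"delta_pos": [0,0,0],"twist": [0,0,0]},{"delta_pos": [0,0,0],"twist": [0,0,0]}]'

```text
clock: 2.48
tcp_pos: [0.4641, 0.2479, 0.1183]
tool_rot: [179.6, -0.9, 75.3]
ft_force: [0.7, 0.0, 0.1]
finger_gap: 1.004
```

Emit:
play_rows --targets '[{"delta_pos": [0.4,-1.0,0],"twist": [0,0,0]},{"delta_pos": [0,-0.1,0],"twist": [0,0,0]},{"delta_pos": [0,0,0],"twist": [0,0,0]},{"delta_pos": [0,0,0],"twist": [0,0,0]}]'

```text
clock: 2.82
tcp_pos: [0.469, 0.2384, 0.1213]
tool_rot: [179.4, -1.0, 75.6]
ft_force: [-0.2, -0.1, -0.6]
finger_gap: 0.997
```

```bash
python3 - <<'E'
from h import *
o=observe();print(o['tcp_pos'],o['tool_rot'],o['joint_velocities'].round(1),o['joint_positions'])
E
```

```text
[0.46904671 0.23843942 0.12128686] [179.35529581  -1.03688234  75.59180907] [-0.1 -1.  -0.4  0.2  0.3 -0.1] [ 14.41288741  30.89109949 102.52980454   0.83755865  45.51740773
 -61.75442768]
```

Emit:
play_rows --targets '[{"delta_pos": [0,0,-1.8],"twist": [0,0,0]},{"delta_pos": [0,0,-1.8],"twist": [0,0,0]},{"delta_pos": [0,0,-1.2],"twist": [0,0,0]},{"delta_pos": [0,0,-0.3],"twist": [0,0,0]},{"delta_pos": [0,0,0],"twist": [0,0,0]},{"delta_pos": [0,0,0],"twist": [0,0,0]}]'

```text
clock: 3.32
tcp_pos: [0.4739, 0.2392, 0.0742]
tool_rot: [178.7, -1.4, 75.5]
ft_force: [-0.1, 0.1, 0.0]
finger_gap: 0.999
```

```bash
cat >> h.py <<'E'
from scipy.spatial.transform import Rotation as Rn
def fix(yaw=None):
    o=observe();r=o['tool_rot'];yaw=r[2] if yaw is None else yaw
    d=(Rn.from_euler('xyz',[180,0,yaw],degrees=True)*Rn.from_euler('xyz',r,degrees=True).inv()).as_rotvec()
    print('clk',round(o['clock'],2),'tcp',o['tcp_pos'].round(4),'rot',r.round(2),'f',o['ft_force'].round(1),'tq',o['wrist_torque'].round(2),'gap',round(o['finger_gap'],3),'| twist',d.round(4))
E
python3 -c "
from h import *
fix()"
```

```text
clk 3.32 tcp [0.4739 0.2392 0.0742] rot [178.68  -1.43  75.52] f [-0.1  0.1  0. ] tq [-0.04  0.01 -0.01] gap 0.999 | twist [-0.0184  0.0285  0.0003]
```

Emit:
play_rows --targets '[{"delta_pos": [-0.5,-0.1,-0.5],"twist": [-0.018,0.028,0]},{"delta_pos": [0,0,-0.2],"twist": [0,0,0]},{"delta_pos": [0,0,0],"twist": [0,0,0]},{"delta_pos": [0,0,0],"twist": [0,0,0]}]'

```text
clock: 3.65
tcp_pos: [0.4711, 0.2387, 0.0702]
tool_rot: [179.7, -0.2, 75.5]
ft_force: [-0.1, 0.0, -0.2]
finger_gap: 0.999
```

```bash
python3 -c "
from h import *
fix()
p=camera_params('wrist');cv2.imwrite('pics/w3.png',snapshot('wrist'))
cv2.imwrite('pics/s3.png',cv2.resize(snapshot('side')[100:220,180:340],None,fx=4,fy=4))"
```

```text
clk 3.65 tcp [0.4711 0.2387 0.0702] rot [179.67  -0.2   75.5 ] f [-0.1  0.  -0.2] tq [-0.02  0.   -0.02] gap 0.999 | twist [-0.0019  0.0065  0.    ]
```

View pics/w3.png

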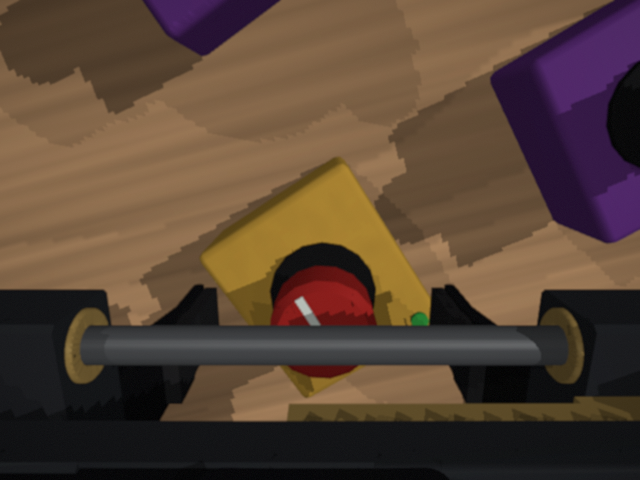

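View pics/s3.png

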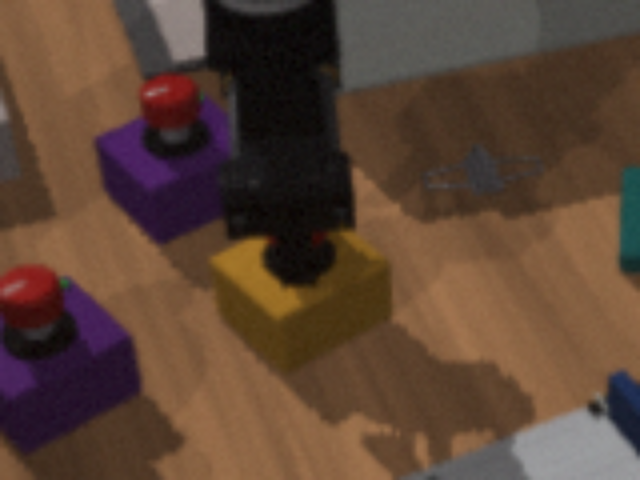

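Emit:
play_rows --targets '[{"delta_pos": [-0.25,0,-0.4],"twist": [0,0.005,0]},{"delta_pos": [0,0,0],"twist": [0,0,0]},{"delta_pos": [0,0,0],"twist": [0,0,0]},{"delta_pos": [0,0,0],"twist": [0,0,0]},{"delta_pos": [0,0,0],"twist": [0,0,0]},{"delta_pos": [0,0,0],"twist": [0,0,0]},{"delta_pos": [0,0,0],"twist": [0,0,0]},{"delta_pos": [0,0,0],"twist": [0,0,0]},{"delta_pos": [0,0,0],"twist": [0,0,0]}]' --hand -1 --grip_force 30

```text
clock: 4.5
tcp_pos: [0.4685, 0.239, 0.0665]
tool_rot: [179.9, -0.2, 75.5]
ft_force: [0.1, 1.7, 0.1]
finger_gap: 0.454
```

```bash
python3 -c "
from h import *
fix()"
```

```text
clk 4.5 tcp [0.4685 0.239  0.0665] rot [179.92  -0.2   75.46] f [0.1 1.7 0.1] tq [0.29 0.07 0.02] gap 0.454 | twist [-0.0031  0.0023  0.    ]
```

Emit:
play_rows --targets '[{"delta_pos": [0,0,-0.3],"twist": [0,0,0]},{"delta_pos": [0,0,-0.3],"twist": [0,0,0]},{"delta_pos": [0,0,-0.2],"twist": [0,0,0]},{"delta_pos": [0,0,0],"twist": [0,0,0]},{"delta_pos": [0,0,0],"twist": [0,0,0]}]'

```text
clock: 4.92
tcp_pos: [0.4685, 0.239, 0.061]
tool_rot: [179.8, -0.2, 75.5]
ft_force: [-0.8, -0.4, 4.1]
finger_gap: 0.453
```

```bash
python3 -c "
from h import *
fix()"
```

```text
clk 4.92 tcp [0.4685 0.239  0.061 ] rot [179.85  -0.2   75.52] f [-0.8 -0.4  4.1] tq [-0.02  0.14 -0.01] gap 0.453 | twist [-0.0028  0.0035  0.    ]
```

Emit:
play_rows --targets '[{"delta_pos": [0,0,-0.25],"twist": [0,0,0]},{"delta_pos": [0,0,-0.2],"twist": [0,0,0]},{"delta_pos": [0,0,-0.1],"twist": [0,0,0]},{"delta_pos": [0,0,-0.1],"twist": [0,0,0]}]'

```text
clock: 5.25
tcp_pos: [0.4686, 0.239, 0.0604]
tool_rot: [179.7, -0.2, 75.6]
ft_force: [-1.0, 0.4, 5.8]
finger_gap: 0.451
```

```bash
python3 -c "
from h import *
fix()"
```

```text
clk 5.25 tcp [0.4686 0.239  0.0604] rot [179.71  -0.24  75.56] f [-1.   0.4  5.8] tq [-0.13  0.31  0.02] gap 0.451 | twist [-0.0028  0.006   0.    ]
```

Emit:
play_rows --targets '[{"delta_pos": [0,0,0],"twist": [0,0,-0.12]},{"delta_pos": [0,0,0],"twist": [0,0,-0.12]},{"delta_pos": [0,0,0],"twist": [0,0,-0.12]},{"delta_pos": [0,0,0],"twist": [0,0,-0.12]},{"delta_pos": [0,0,0],"twist": [0,0,-0.12]},{"delta_pos": [0,0,0],"twist": [0,0,-0.12]},{"delta_pos": [0,0,0],"twist": [0,0,-0.12]},{"delta_pos": [0,0,0],"twist": [0,0,0]}]'

```text
clock: 5.92
tcp_pos: [0.4701, 0.2409, 0.0619]
tool_rot: [179.6, -0.6, 25.4]
ft_force: [0.4, -0.4, 4.1]
finger_gap: 0.446
```

```bash
python3 -c "
from h import *
fix()"
```

```text
clk 5.92 tcp [0.4701 0.2409 0.0619] rot [179.63  -0.56  25.41] f [ 0.4 -0.4  4.1] tq [-0.17  0.34 -0.02] gap 0.446 | twist [0.0017 0.0116 0.    ]
```

Emit:
play_rows --targets '[{"delta_pos": [-0.1,-0.1,-0.1],"twist": [0,0.01,-0.08]},{"delta_pos": [0,0,0],"twist": [0,0,-0.08]},{"delta_pos": [0,0,0],"twist": [0,0,-0.06]},{"delta_pos": [0,0,0],"twist": [0,0,-0.04]},{"delta_pos": [0,0,0],"twist": [0,0,0]}]'

```text
clock: 6.33
tcp_pos: [0.4709, 0.2405, 0.0613]
tool_rot: [179.8, -0.3, 11.2]
ft_force: [-1.7, 0.2, 3.7]
finger_gap: 0.448
```

```bash
python3 -c "
from h import *
fix()"
```

```text
clk 6.33 tcp [0.4709 0.2405 0.0613] rot [179.76  -0.28  11.22] f [-1.7  0.2  3.7] tq [-0.03  0.32  0.62] gap 0.448 | twist [0.0033 0.0055 0.    ]
```

Emit:
play_rows --targets '[{"delta_pos": [0,0,0],"twist": [0,0,0]},{"delta_pos": [0,0,0],"twist": [0,0,0]},{"delta_pos": [0,0,0],"twist": [0,0,0]},{"delta_pos": [0,0,0],"twist": [0,0,0]},{"delta_pos": [0,0,0],"twist": [0,0,0]},{"delta_pos": [0,0,3],"twist": [0,0,0]},{"delta_pos": [0,0,4],"twist": [0,0,0]},{"delta_pos": [0,0,4],"twist": [0,0,0]},{"delta_pos": [0,0,3],"twist": [0,0,0]},{"delta_pos": [0,0,0],"twist": [0,0,0]},{"delta_pos": [0,0,0],"twist": [0,0,0]},{"delta_pos": [0,0,0],"twist": [0,0,0]}]' --hand 1

```text
clock: 7.33
tcp_pos: [0.4677, 0.2395, 0.2026]
tool_rot: [179.9, 0.2, 11.5]
ft_force: [0.6, 0.2, 0.0]
finger_gap: 0.997
```

```bash
python3 -c "
from h import *
fix(10)
cv2.imwrite('pics/w4.png',snapshot('wrist'))
t=snapshot('top');cv2.imwrite('pics/t4.png',t)"
```

```text
clk 7.33 tcp [0.4677 0.2395 0.2026] rot [179.87   0.21  11.46] f [0.6 0.2 0. ] tq [-0.1   0.05 -0.03] gap 0.997 | twist [ 0.003  -0.0032 -0.0255]
```

View pics/w4.png

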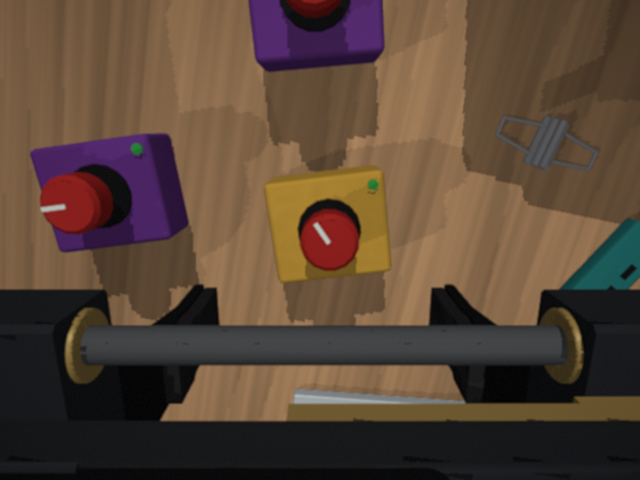

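Emit:
play_rows --targets '[{"delta_pos": [0,-4.1,0],"twist": [0,0,-0.03]},{"delta_pos": [0,-4.1,0],"twist": [0,0,-0.03]},{"delta_pos": [0,-4.1,0],"twist": [0,0,-0.03]},{"delta_pos": [0,-4.1,0],"twist": [0,0,-0.03]},{"delta_pos": [0,-4.1,0],"twist": [0,0,-0.03]},{"delta_pos": [0,-4.1,0],"twist": [0,0,-0.03]},{"delta_pos": [0,-4.1,0],"twist": [0,0,-0.03]},{"delta_pos": [0,-4.1,0],"twist": [0,0,-0.03]},{"delta_pos": [0,-4.1,0],"twist": [0,0,-0.03]},{"delta_pos": [0,-4.1,0],"twist": [0,0,0]},{"delta_pos": [0,-4.1,0],"twist": [0,0,0]},{"delta_pos": [0,-4.1,0],"twist": [0,0,0]}]'

```text
clock: 8.43
tcp_pos: [0.4521, -0.255, 0.1826]
tool_rot: [-179.1, 2.4, -3.8]
ft_force: [0.0, 0.6, 0.2]
finger_gap: 1.0
```

Emit:
play_rows --targets '[{"delta_pos": [0,0,0],"twist": [0,0,0]},{"delta_pos": [0,0,0],"twist": [0,0,0]},{"delta_pos": [0,0,0],"twist": [0,0,0]}]'

```text
clock: 8.68
tcp_pos: [0.4508, -0.2645, 0.1777]
tool_rot: [-179.1, 2.6, -4.5]
ft_force: [-0.6, 0.5, -0.1]
finger_gap: 0.999
```

```bash
python3 -c "
from h import *
fix(-4.5)
p=camera_params('wrist');im=snapshot('wrist');cv2.imwrite('pics/w5.png',im)
import pickle;pickle.dump(p,open('p5.pkl','wb'))
print(observe()['tcp_pos'])"
```

```text
clk 8.68 tcp [ 0.4508 -0.2645  0.1777] rot [-179.14    2.58   -4.49] f [-0.6  0.5 -0.1] tq [-0.13 -0.01 -0.06] gap 0.999 | twist [-0.0185 -0.0438  0.0001]
[ 0.45043342 -0.26357133  0.17753489]
```

View pics/w5.png

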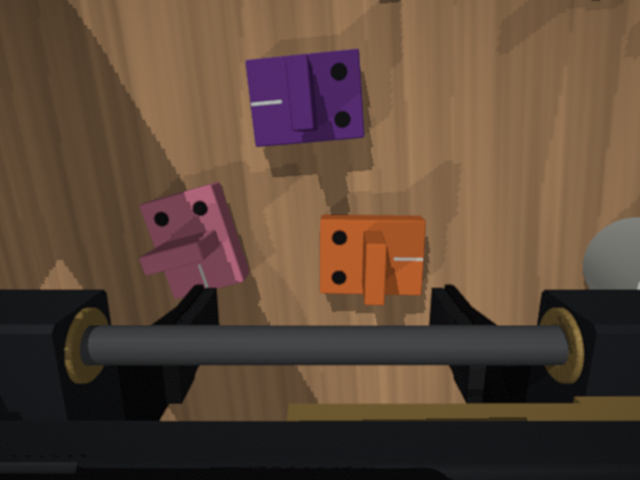

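```bash
python3 -c "
from h import *
im=cv2.imread('pics/w5.png');cv2.imwrite('pics/z5.png',cv2.resize(im[200:320,300:450],None,fx=5,fy=5,interpolation=cv2.INTER_CUBIC))"
```

```text
(no output)
```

View pics/z5.png

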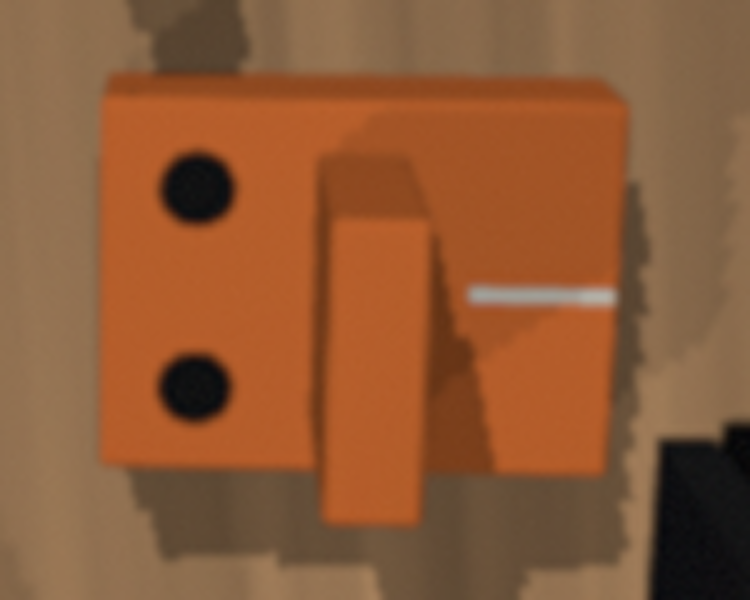

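```bash
python3 -c "
from h import *
import pickle;p=pickle.load(open('p5.pkl','rb'))
q=lambda u:(300+u[0]/5,200+u[1]/5)
B=np.array([onz('wrist',q(u),.024,p) for u in ((103,95),(627,100),(605,475),(100,465))]);print(B,B.mean(0))
f=(B[1]+B[2]-B[0]-B[3])/2;print('len',np.hypot(*f[:2]),'yaw',np.degrees(np.arctan2(f[1],f[0])))
R=np.array([onz('wrist',q(u),.066,p) for u in ((333,215),(431,217),(420,525),(322,524))]);print(R.mean(0));d=(R[0]+R[1]-R[2]-R[3])/2;print(np.linalg.norm(d),np.degrees(np.arctan2(d[1],d[0])))
fix(-5)"
```

```text
[[ 0.44167514 -0.25620088  0.024     ]
 [ 0.51997409 -0.26246113  0.024     ]
 [ 0.51534867 -0.322012    0.024     ]
 [ 0.43640623 -0.31546467  0.024     ]] [ 0.47835103 -0.28903467  0.024     ]
len 0.07888106306579643 yaw -4.656558370887111
[ 0.478277   -0.28893025  0.066     ]
0.04370084925399949 85.25537543125589
clk 8.73 tcp [ 0.4504 -0.2636  0.1775] rot [-179.09    2.64   -4.44] f [-0.2 -0.3 -0.3] tq [-0.07  0.07  0.02] gap 0.998 | twist [-0.0196 -0.0447 -0.0094]
```

Emit:
play_rows --targets '[{"delta_pos": [1.4,-1.3,0],"twist": [-0.02,-0.045,-0.003]},{"delta_pos": [1.4,-1.3,-1.0],"twist": [0,0,0]},{"delta_pos": [0,0,-2],"twist": [0,0,0]},{"delta_pos": [0,0,-2],"twist": [0,0,0]},{"delta_pos": [0,0,-1],"twist": [0,0,0]},{"delta_pos": [0,0,0],"twist": [0,0,0]},{"delta_pos": [0,0,0],"twist": [0,0,0]},{"delta_pos": [0,0,0],"twist": [0,0,0]}]'

```text
clock: 9.4
tcp_pos: [0.4787, -0.2761, 0.1136]
tool_rot: [-179.6, 0.3, -3.8]
ft_force: [-0.9, -0.6, 0.2]
finger_gap: 1.001
```

```bash
python3 -c "
from h import *
fix(-4.7)"
```

```text
clk 9.4 tcp [ 0.4787 -0.2761  0.1136] rot [-179.59    0.33   -3.8 ] f [-0.9 -0.6  0.2] tq [-0.11  0.05  0.03] gap 1.001 | twist [-0.0075 -0.0052 -0.0157]
```

Emit:
play_rows --targets '[{"delta_pos": [0,-1.3,0],"twist": [-0.007,-0.005,-0.016]},{"delta_pos": [0,0,-2],"twist": [0,0,0]},{"delta_pos": [0,0,-2],"twist": [0,0,0]},{"delta_pos": [0,0,-1.8],"twist": [0,0,0]},{"delta_pos": [0,0,-1.2],"twist": [0,0,0]},{"delta_pos": [0,0,0],"twist": [0,0,0]},{"delta_pos": [0,0,0],"twist": [0,0,0]},{"delta_pos": [0,0,0],"twist": [0,0,0]}]'

```text
clock: 10.07
tcp_pos: [0.4846, -0.2989, 0.0503]
tool_rot: [179.1, -1.0, -4.9]
ft_force: [-0.4, 0.4, -0.3]
finger_gap: 0.998
```

```bash
python3 -c "
from h import *
fix(-4.7)"
```

```text
clk 10.07 tcp [ 0.4846 -0.2989  0.0503] rot [179.08  -1.04  -4.91] f [-0.4  0.4 -0.3] tq [-0.08  0.08  0.04] gap 0.998 | twist [0.0174 0.0167 0.0038]
```

Emit:
play_rows --targets '[{"delta_pos": [-0.65,1.0,0],"twist": [0.018,0.017,0.003]},{"delta_pos": [0,0,0],"twist": [0,0,0]},{"delta_pos": [0,0,-0.8],"twist": [0,0,0]},{"delta_pos": [0,0,-0.8],"twist": [0,0,0]},{"delta_pos": [0,0,0],"twist": [0,0,0]},{"delta_pos": [0,0,0],"twist": [0,0,0]}]'

```text
clock: 10.57
tcp_pos: [0.4795, -0.2901, 0.0372]
tool_rot: [179.8, -0.3, -4.7]
ft_force: [-1.0, -0.4, 0.0]
finger_gap: 1.001
```

```bash
python3 -c "
from h import *
fix(-4.7)"
```

```text
clk 10.57 tcp [ 0.4795 -0.2901  0.0372] rot [179.82  -0.26  -4.74] f [-1.  -0.4  0. ] tq [-0.13  0.05  0.  ] gap 1.001 | twist [0.0035 0.0042 0.0007]
```

Emit:
play_rows --targets '[{"delta_pos": [-0.1,0.1,-0.3],"twist": [0.003,0.004,0]},{"delta_pos": [0,0,0],"twist": [0,0,0]},{"delta_pos": [0,0,0],"twist": [0,0,0]},{"delta_pos": [0,0,0],"twist": [0,0,0]},{"delta_pos": [0,0,0],"twist": [0,0,0]},{"delta_pos": [0,0,0],"twist": [0,0,0]},{"delta_pos": [0,0,0],"twist": [0,0,0]},{"delta_pos": [0,0,0],"twist": [0,0,0]},{"delta_pos": [0,0,0],"twist": [0,0,0]},{"delta_pos": [0,0,0],"twist": [0,0,0]},{"delta_pos": [0,0,0],"twist": [0,0,0]},{"delta_pos": [0,0,0],"twist": [0,0,0]}]' --hand -1 --grip_force 45

```text
clock: 11.57
tcp_pos: [0.4786, -0.2891, 0.0337]
tool_rot: [180.0, 0.0, -4.7]
ft_force: [0.1, 0.4, 0.3]
finger_gap: 0.174
```

```bash
python3 -c "
from h import *
fix(-4.7)"
```

```text
clk 11.57 tcp [ 0.4786 -0.2891  0.0337] rot [ 1.7999e+02  1.0000e-02 -4.7400e+00] f [0.1 0.4 0.3] tq [-0.13  0.01 -0.  ] gap 0.174 | twist [ 0.0002 -0.0002  0.0007]
```

```bash
python3 -c "
from h import *
t=cv2.imread('pics/top0.png')
cv2.imwrite('pics/z6.png',cv2.resize(t[165:265,255:340],None,fx=6,fy=6,interpolation=cv2.INTER_CUBIC))"
```

```text
(no output)
```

View pics/z6.png

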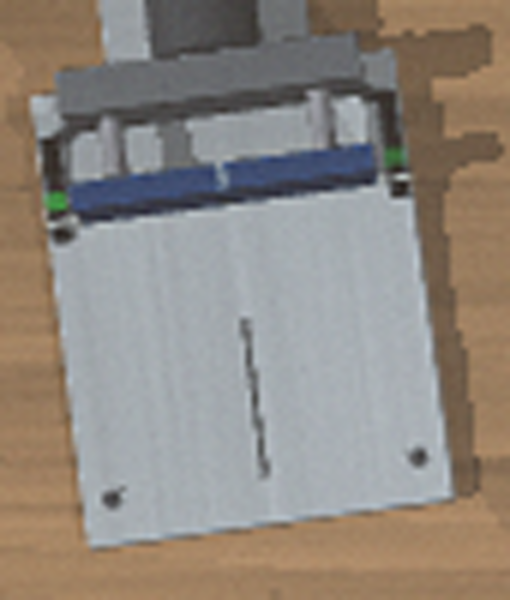

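Emit:
play_rows --targets '[{"delta_pos": [0,0,1.5],"twist": [0,0,0]},{"delta_pos": [0,0,2.5],"twist": [0,0,0]},{"delta_pos": [0,0,2.5],"twist": [0,0,0]},{"delta_pos": [0,0,2.5],"twist": [0,0,0]},{"delta_pos": [0,0,1.5],"twist": [0,0,0]},{"delta_pos": [0,0,0],"twist": [0,0,0]},{"delta_pos": [0,0,0],"twist": [0,0,0]}]'

```text
clock: 12.15
tcp_pos: [0.4756, -0.2865, 0.1398]
tool_rot: [-179.7, 0.4, -4.7]
ft_force: [-0.7, -0.0, -1.2]
finger_gap: 0.159
```

```bash
cat > jigfit.py <<'E'
from h import *
from scipy.optimize import least_squares
q=lambda u:np.array([255+(u[0]+.5)/6-.5,165+(u[1]+.5)/6-.5])
C=[((92,547),(-.11,.08)),((455,497),(-.11,-.08)),((32,97),(.09,.08)),((395,50),(.09,-.08))]
L=[((58,245),.08),((75,400),.08),((412,205),-.08),((434,350),-.08),((245,320),0),((265,476),0)]
def loc(u,th,z=.012):
    X=onz('top',q(u),z)[:2]-th[:2];c,s=np.cos(th[2]),np.sin(th[2]);return np.array([c*X[0]+s*X[1],-s*X[0]+c*X[1]])
def res(th):
    r=[]
    for u,w in C: r+=list(loc(u,th)-w)
    for u,y in L: r.append(loc(u,th)[1]-y)
    return np.array(r)*1000
s=least_squares(res,[.59,0,.1]);print(s.x,np.degrees(s.x[2]));print(res(s.x).round(1))
for u in ((75,222),(378,185)): print('fence foot',loc(u,s.x,.013)*1000)
for u in ((70,192),(376,150),(222,190)): print('fence top',loc(u,s.x,.049)*1000)
x,y,a=s.x;print('fence pt',x+.03*np.cos(a),y+.03*np.sin(a))
E
python3 jigfit.py; python3 -c "
from h import *
fix(6)"
```

```text
[ 0.59089284 -0.00146582  0.11658256] 6.679688759047857
[ 0.9 -1.5  1.3  1.  -0.8 -0.  -1.4  0.5 -3.2 -2.1  2.3  1.4  0.7  0.9]
fence foot [31.90458045 68.17648478]
fence foot [ 30.38812656 -64.20967138]
fence top [38.15304047 65.40489269]
fence top [ 38.64334379 -65.03737498]
fence top [30.40861711  1.69299707]
fence pt 0.6206891963682019 0.0020237365930058804
clk 12.15 tcp [ 0.4756 -0.2865  0.1398] rot [-179.71    0.4    -4.75] f [-0.7 -0.  -1.2] tq [-0.1   0.06  0.02] gap 0.159 | twist [-0.005  -0.007   0.1876]
```

Emit:
play_rows --targets '[{"delta_pos": [0.8,3.4,0],"twist": [-0.005,-0.007,0.025]},{"delta_pos": [0.8,3.4,0],"twist": [0,0,0.025]},{"delta_pos": [0.8,3.4,0],"twist": [0,0,0.025]},{"delta_pos": [0.8,3.4,0],"twist": [0,0,0.025]},{"delta_pos": [0.8,3.4,0],"twist": [0,0,0.025]},{"delta_pos": [0.8,3.4,0],"twist": [0,0,0.025]},{"delta_pos": [0.8,3.0,0],"twist": [0,0,0.025]},{"delta_pos": [0.8,2.0,0],"twist": [0,0,0.025]},{"delta_pos": [0,0,0],"twist": [0,0,0]},{"delta_pos": [0,0,0],"twist": [0,0,0]},{"delta_pos": [0,0,0],"twist": [0,0,0]}]'

```text
clock: 13.07
tcp_pos: [0.5328, -0.022, 0.125]
tool_rot: [-179.6, 1.1, 7.0]
ft_force: [-0.3, -0.3, -0.5]
finger_gap: 0.157
```

```bash
python3 -c "
from h import *
fix(6.7)
p=camera_params('wrist');cv2.imwrite('pics/w7.png',snapshot('wrist'));cv2.imwrite('pics/s7.png',snapshot('side'))
import pickle;pickle.dump(p,open('p7.pkl','wb'))"
```

```text
clk 13.07 tcp [ 0.5328 -0.022   0.125 ] rot [-179.6     1.05    6.95] f [-0.3 -0.3 -0.5] tq [-0.1  -0.01 -0.03] gap 0.157 | twist [-0.0048 -0.019  -0.0043]
```

View pics/w7.png

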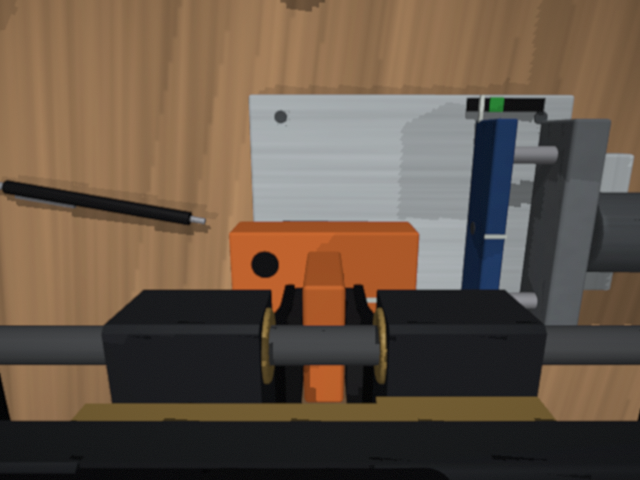

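View pics/s7.png

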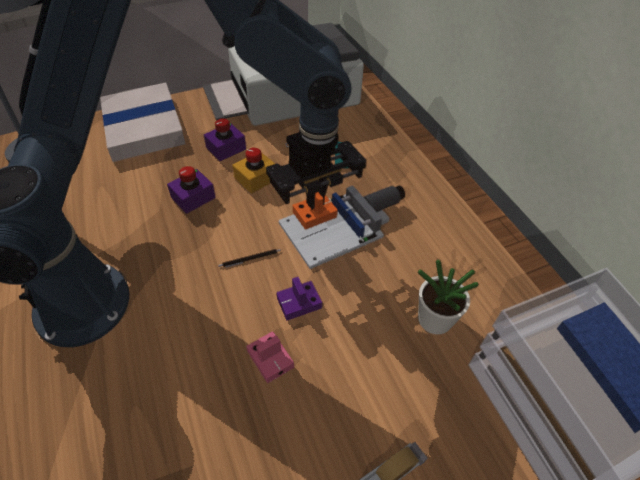

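```bash
python3 -c "
from h import *
import pickle;p=pickle.load(open('p7.pkl','rb'))
th=(.5909,-.0015,.1166);c,s=np.cos(th[2]),np.sin(th[2])
def l(u,z):
    X=onz('wrist',u,z,p)[:2];w=X;X=X-th[:2];print(u,w.round(4),'jig',(np.array([c*X[0]+s*X[1],-s*X[0]+c*X[1]])*1000).round(1))
l((250,96),.012);l((573,96),.012);l((412,96),.012);l((484,237),.049);l((505,237),.049);l((252,215),.012);l((478,120),.049);l((518,120),.049)
"
```

```text
(250, 96) [0.4741 0.063 ] jig [-108.5   77.7]
(573, 96) [0.6695 0.0866] jig [88.3 78.3]
(412, 96) [0.5727 0.0748] jig [-9.2 77.9]
(484, 237) [6.205e-01 6.000e-04] jig [29.6 -1.3]
(505, 237) [0.6323 0.0021] jig [41.6 -1.2]
(252, 215) [ 0.4811 -0.011 ] jig [-110.1    3.4]
(478, 120) [0.6035 0.0634] jig [20.1 63. ]
(518, 120) [0.6246 0.0659] jig [41.3 63.1]
```

Emit:
play_rows --targets '[{"delta_pos": [0.7,0.7,0],"twist": [-0.005,-0.019,-0.004]},{"delta_pos": [0.6,0.7,0],"twist": [0,0,0]},{"delta_pos": [0,0,-1.5],"twist": [0,0,0]},{"delta_pos": [0,0,-2],"twist": [0,0,0]},{"delta_pos": [0,0,-1.5],"twist": [0,0,0]},{"delta_pos": [0,0,0],"twist": [0,0,0]},{"delta_pos": [0,0,0],"twist": [0,0,0]},{"delta_pos": [0,0,0],"twist": [0,0,0]}]'

```text
clock: 13.83
tcp_pos: [0.5516, -0.0124, 0.0756]
tool_rot: [179.8, -0.6, 6.0]
ft_force: [0.3, -0.6, -0.7]
finger_gap: 0.162
```

```bash
python3 -c "
from h import *
fix(6.75)"
```

```text
clk 13.83 tcp [ 0.5516 -0.0124  0.0756] rot [179.78  -0.62   5.96] f [ 0.3 -0.6 -0.7] tq [-0.04  0.03  0.02] gap 0.162 | twist [0.0025 0.0112 0.0139]
```

Emit:
play_rows --targets '[{"delta_pos": [-0.6,0.5,-0.5],"twist": [0.003,0.011,0.014]},{"delta_pos": [0,0,-0.8],"twist": [0,0,0]},{"delta_pos": [0,0,-0.5],"twist": [0,0,0]},{"delta_pos": [0,0,0],"twist": [0,0,0]},{"delta_pos": [0,0,0],"twist": [0,0,0]},{"delta_pos": [0,0,0],"twist": [0,0,0]}]'

```text
clock: 14.33
tcp_pos: [0.5472, -0.0072, 0.0588]
tool_rot: [179.9, -0.3, 6.8]
ft_force: [-0.0, -0.6, -0.4]
finger_gap: 0.155
```

```bash
python3 -c "
from h import *
fix(6.75)"
```

```text
clk 14.33 tcp [ 0.5472 -0.0072  0.0588] rot [179.95  -0.27   6.81] f [-0.  -0.6 -0.4] tq [-0.14  0.03 -0.03] gap 0.155 | twist [ 0.0004  0.0047 -0.0011]
```

Emit:
play_rows --targets '[{"delta_pos": [0,0,-0.6],"twist": [0,0.005,0]},{"delta_pos": [0,0,-0.4],"twist": [0,0,0]},{"delta_pos": [0,0,-0.2],"twist": [0,0,0]},{"delta_pos": [0,0,0],"twist": [0,0,0]},{"delta_pos": [0,0,0],"twist": [0,0,0]}]'

```text
clock: 14.75
tcp_pos: [0.5478, -0.0075, 0.0458]
tool_rot: [180.0, -0.0, 6.8]
ft_force: [-0.0, -0.6, 0.4]
finger_gap: 0.16
```

```bash
python3 -c "
from h import *
fix(6.75)"
```

```text
clk 14.75 tcp [ 0.5478 -0.0075  0.0458] rot [ 1.7995e+02 -2.0000e-02  6.8000e+00] f [-0.  -0.6  0.4] tq [-0.11  0.06 -0.01] gap 0.16 | twist [ 0.0008  0.0005 -0.0009]
```

Emit:
play_rows --targets '[{"delta_pos": [0.6,0.07,0],"twist": [0,0,0]},{"delta_pos": [0.6,0.07,0],"twist": [0,0,0]},{"delta_pos": [0.6,0.07,0],"twist": [0,0,0]},{"delta_pos": [0.6,0.07,0],"twist": [0,0,0]},{"delta_pos": [0.3,0.04,0],"twist": [0,0,0]},{"delta_pos": [0,0,0],"twist": [0,0,0]},{"delta_pos": [0,0,0],"twist": [0,0,0]}]'

```text
clock: 15.33
tcp_pos: [0.5778, -0.004, 0.0464]
tool_rot: [179.9, -0.0, 6.8]
ft_force: [-0.3, 0.3, -1.7]
finger_gap: 0.156
```

```bash
python3 -c "
from h import *
fix(6.75)
p=camera_params('wrist');cv2.imwrite('pics/w8.png',snapshot('wrist'))
import pickle;pickle.dump(p,open('p8.pkl','wb'))"
```

```text
clk 15.33 tcp [ 0.5778 -0.004   0.0464] rot [ 1.7995e+02 -2.0000e-02  6.8100e+00] f [-0.3  0.3 -1.7] tq [-0.07  0.01  0.02] gap 0.156 | twist [ 0.0009  0.0005 -0.0011]
```

View pics/w8.png

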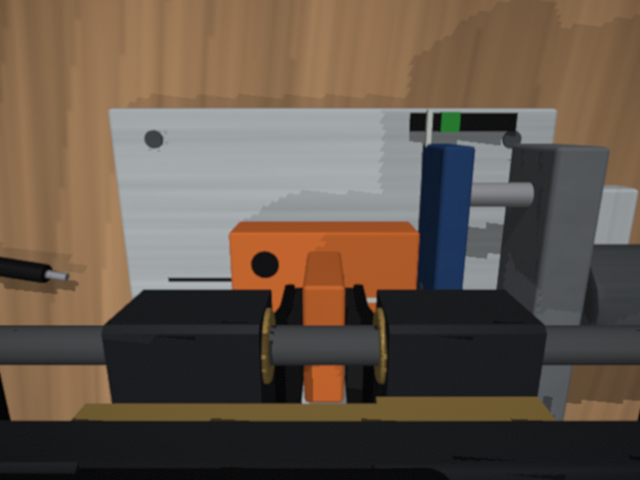

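Emit:
play_rows --targets '[{"delta_pos": [0.2,0.02,-0.07],"twist": [0,0,0]},{"delta_pos": [0.2,0.02,0],"twist": [0,0,0]},{"delta_pos": [0.2,0.02,0],"twist": [0,0,0]},{"delta_pos": [0.2,0.02,0],"twist": [0,0,0]},{"delta_pos": [0,0,0],"twist": [0,0,0]},{"delta_pos": [0,0,0],"twist": [0,0,0]}]'

```text
clock: 15.88
tcp_pos: [0.583, -0.003, 0.0459]
tool_rot: [-180.0, 0.3, 6.8]
ft_force: [-1.9, -0.1, 1.0]
finger_gap: 0.16
```

```bash
python3 -c "
from h import *
fix(6.75)"
```

```text
clk 15.88 tcp [ 0.583  -0.003   0.0459] rot [-179.98    0.35    6.82] f [-1.9 -0.1  1. ] tq [-0.15  0.2  -0.06] gap 0.16 | twist [ 0.0004 -0.006  -0.0013]
```

Emit:
play_rows --targets '[{"delta_pos": [0.3,0.035,0],"twist": [0,-0.004,0]},{"delta_pos": [0.3,0.035,0],"twist": [0,0,0]},{"delta_pos": [0.2,0.025,0],"twist": [0,0,0]},{"delta_pos": [0.2,0.025,0],"twist": [0,0,0]},{"delta_pos": [0,0,0],"twist": [0,0,0]},{"delta_pos": [0,0,0],"twist": [0,0,0]}]'

```text
clock: 16.38
tcp_pos: [0.5842, -0.0028, 0.0465]
tool_rot: [-179.9, 1.2, 6.9]
ft_force: [-1.7, -0.6, 0.7]
finger_gap: 0.154
```

```bash
python3 -c "
from h import *
fix(6.75)"
```

```text
clk 16.38 tcp [ 0.5842 -0.0028  0.0465] rot [-179.93    1.23    6.91] f [-1.7 -0.6  0.7] tq [-0.17  0.25 -0.01] gap 0.154 | twist [ 0.0013 -0.0215 -0.0027]
```

Emit:
play_rows --targets '[{"delta_pos": [0.4,0.05,0],"twist": [0,-0.02,0]},{"delta_pos": [0.4,0.05,0],"twist": [0,-0.01,0]}]'

```text
clock: 16.55
tcp_pos: [0.5868, -0.0023, 0.0458]
tool_rot: [179.9, 0.2, 7.0]
ft_force: [-12.5, -6.2, 13.3]
finger_gap: 0.155
```

```bash
python3 -c "
from h import *
fix(6.75)
cv2.imwrite('pics/w9.png',snapshot('wrist'))
fix(6.75)
snapshot('side');fix(6.75)"
```

```text
clk 16.55 tcp [ 0.5868 -0.0023  0.0458] rot [179.9    0.18   7.01] f [-12.5  -6.2  13.3] tq [-1.03  2.09 -0.17] gap 0.155 | twist [ 0.002  -0.0029 -0.0046]
clk 16.6 tcp [ 0.5869 -0.0023  0.0459] rot [1.7991e+02 1.7000e-01 7.0000e+00] f [-8.7 -4.1  6.9] tq [-0.78  1.53 -0.1 ] gap 0.158 | twist [ 0.002  -0.0027 -0.0043]
clk 16.65 tcp [ 0.5868 -0.0023  0.0458] rot [179.91   0.18   6.99] f [-8.6 -4.1  6.2] tq [-0.8   1.57 -0.11] gap 0.158 | twist [ 0.0018 -0.0029 -0.0042]
```

View pics/w9.png

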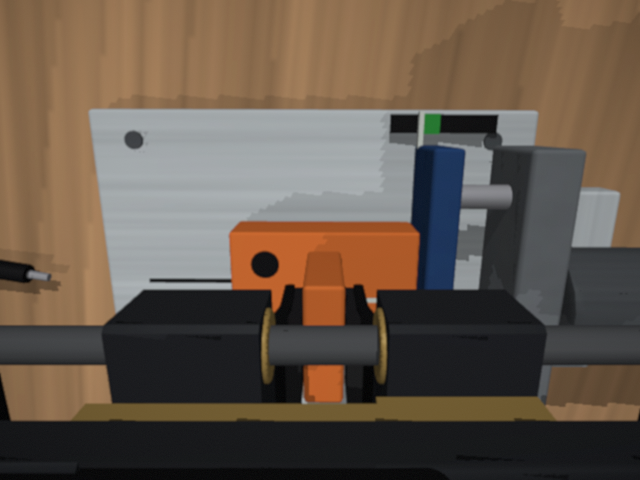

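Emit:
play_rows --targets '[{"delta_pos": [0.4,0.03,0.04],"twist": [0.001,-0.006,-0.004]},{"delta_pos": [0.4,0.03,0.02],"twist": [0,-0.006,0]}]'

```text
clock: 16.82
tcp_pos: [0.5871, -0.0023, 0.0459]
tool_rot: [180.0, 0.4, 6.9]
ft_force: [-8.7, -3.2, 8.1]
finger_gap: 0.159
```

```bash
python3 -c "
from h import *
fix(6.75)
cv2.imwrite('pics/w10.png',snapshot('wrist'))
fix(6.75)"
```

```text
clk 16.82 tcp [ 0.5871 -0.0023  0.0459] rot [179.98   0.38   6.86] f [-8.7 -3.2  8.1] tq [-0.75  1.5  -0.06] gap 0.159 | twist [ 0.0011 -0.0066 -0.0018]
clk 16.87 tcp [ 0.5872 -0.0023  0.0459] rot [179.98   0.37   6.86] f [-8.2 -3.2  6.6] tq [-0.66  1.48 -0.02] gap 0.157 | twist [ 0.0011 -0.0064 -0.0019]
```

Emit:
play_rows --targets '[{"delta_pos": [0.6,0.05,0.2],"twist": [0.001,-0.01,-0.002]},{"delta_pos": [0.6,0.05,0.2],"twist": [0,-0.01,0]}]'

```text
clock: 17.03
tcp_pos: [0.5895, -0.0014, 0.0469]
tool_rot: [-179.9, 0.4, 6.9]
ft_force: [-7.0, -4.7, -4.2]
finger_gap: 0.156
```

```bash
python3 -c "
from h import *
fix(6.75)
cv2.imwrite('pics/w10b.png',snapshot('wrist'))
fix(6.75)"
```

```text
clk 17.03 tcp [ 0.5895 -0.0014  0.0469] rot [-179.93    0.39    6.87] f [-7.  -4.7 -4.2] tq [-1.01  1.58 -0.1 ] gap 0.156 | twist [-0.0003 -0.0069 -0.002 ]
clk 17.08 tcp [ 0.5897 -0.0015  0.0469] rot [-179.94    0.39    6.87] f [-7.8 -2.7 -2. ] tq [-0.85  1.53 -0.09] gap 0.158 | twist [-0.0003 -0.0068 -0.0021]
```

```bash
python3 -c "
from h import *
im=cv2.imread('pics/w10b.png');cv2.imwrite('pics/z10.png',cv2.resize(im[90:320,220:550],None,fx=2.4,fy=2.4,interpolation=cv2.INTER_CUBIC))"
```

```text
(no output)
```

View pics/z10.png

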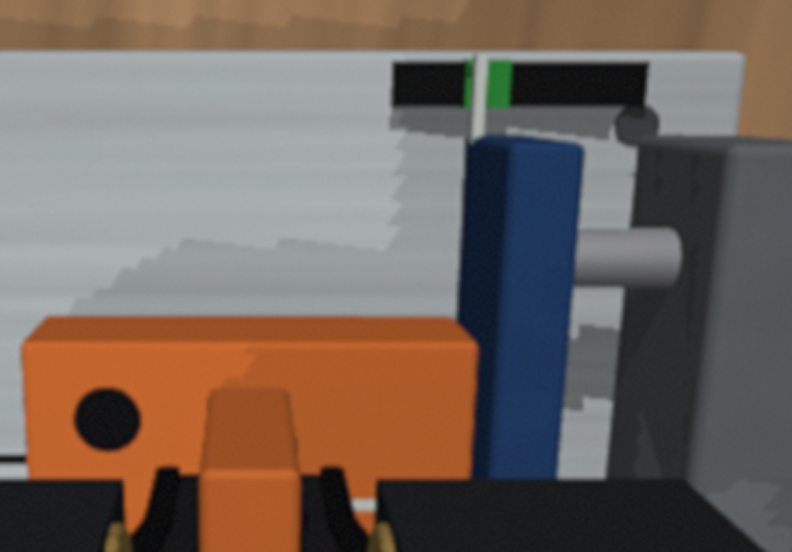

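Emit:
play_rows --targets '[{"delta_pos": [0.75,0.02,0.05],"twist": [0,-0.01,-0.002]},{"delta_pos": [0.75,0.03,0.08],"twist": [0,-0.01,0]}]'

```text
clock: 17.25
tcp_pos: [0.5918, -0.001, 0.0461]
tool_rot: [-179.8, 0.9, 6.9]
ft_force: [-17.9, -7.0, 17.7]
finger_gap: 0.152
```

```bash
python3 -c "
from h import *
fix(6.75)
im=snapshot('wrist');cv2.imwrite('pics/z11.png',cv2.resize(im[90:320,220:550],None,fx=2.4,fy=2.4,interpolation=cv2.INTER_CUBIC))
fix(6.75)"
```

```text
clk 17.25 tcp [ 0.5918 -0.001   0.0461] rot [-179.84    0.85    6.93] f [-17.9  -7.   17.7] tq [-1.28  2.91 -0.07] gap 0.152 | twist [-0.0009 -0.0151 -0.0031]
clk 17.3 tcp [ 0.5919 -0.001   0.0463] rot [-179.85    0.85    6.93] f [-13.6  -4.3   9.9] tq [-0.97  2.41 -0.13] gap 0.159 | twist [-0.0009 -0.015  -0.0031]
```

View pics/z11.png

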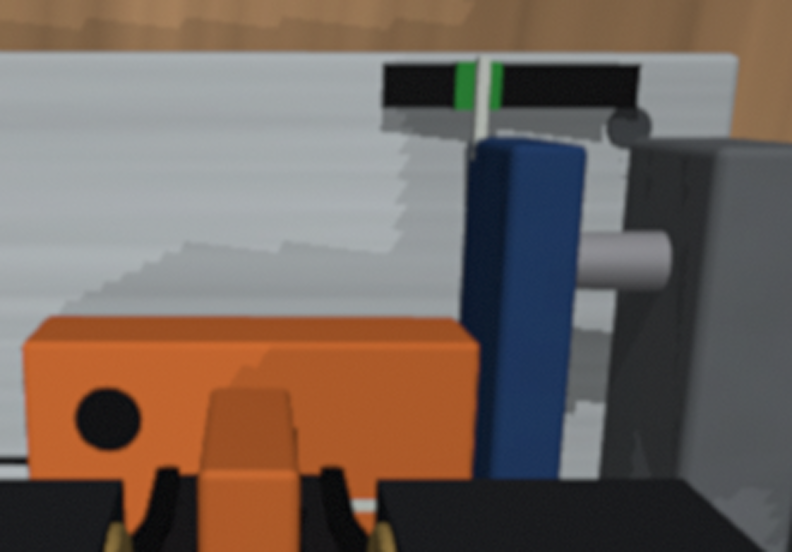

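```bash
python3 -c "
from h import *
fix(6.75)
for i in range(14): snapshot('side')
fix(6.75)
cv2.imwrite('pics/s12.png',snapshot('side'));im=snapshot('wrist');cv2.imwrite('pics/w12.png',im)
fix(6.75); print(np.abs(observe()['joint_velocities']).max())
s=cv2.imread('pics/s12.png')
cv2.imwrite('pics/z12.png',np.hstack([cv2.resize(s[180:270,270:400],None,fx=3,fy=3),cv2.resize(s[130:220,225:290],None,fx=3,fy=3)]))"
```

```text
clk 17.3 tcp [ 0.5919 -0.001   0.0463] rot [-179.85    0.85    6.93] f [-13.6  -4.3   9.9] tq [-0.97  2.41 -0.13] gap 0.159 | twist [-0.0009 -0.015  -0.0031]
clk 18.0 tcp [ 0.5918 -0.001   0.0462] rot [-179.85    0.79    6.91] f [-12.8  -5.2   9.9] tq [-0.97  2.27 -0.1 ] gap 0.152 | twist [-0.001  -0.014  -0.0028]
clk 18.1 tcp [ 0.5918 -0.001   0.0462] rot [-179.85    0.79    6.91] f [-13.5  -5.2   9.5] tq [-0.98  2.33 -0.03] gap 0.157 | twist [-0.001  -0.014  -0.0027]
0.11269809635591037
```

View pics/w12.png

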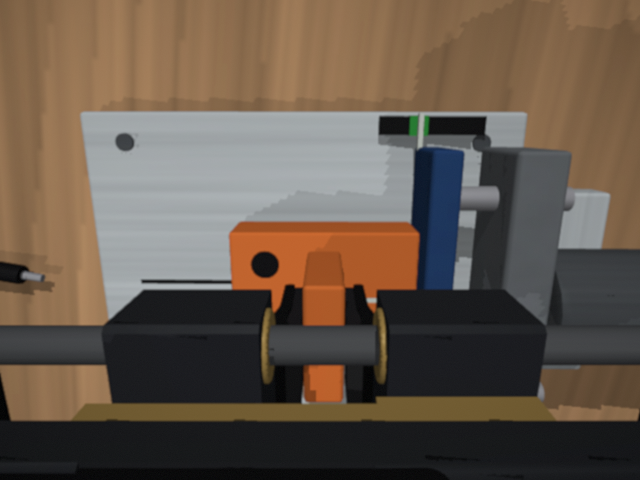

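View pics/z12.png

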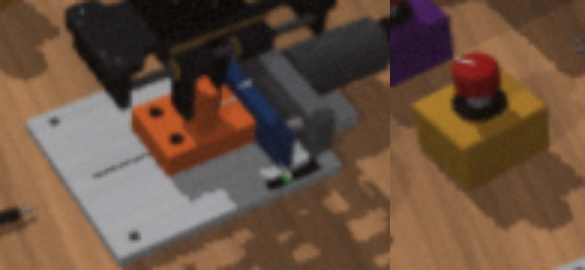

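Emit:
play_rows --targets '[{"delta_pos": [0.55,-0.06,0.16],"twist": [0,-0.01,-0.002]}]'

```text
clock: 18.18
tcp_pos: [0.5911, -0.0012, 0.0465]
tool_rot: [-179.8, 0.9, 6.8]
ft_force: [-8.4, -0.2, -3.7]
finger_gap: 0.155
```

```bash
python3 -c "
from h import *
fix(6.75)
for i in range(10): snapshot('side')
fix(6.75)
im=snapshot('wrist');cv2.imwrite('pics/z13.png',cv2.resize(im[90:320,220:550],None,fx=2.4,fy=2.4,interpolation=cv2.INTER_CUBIC))
fix(6.75)"
```

```text
clk 18.18 tcp [ 0.5911 -0.0012  0.0465] rot [-179.77    0.94    6.84] f [-8.4 -0.2 -3.7] tq [-0.42  1.67 -0.07] gap 0.155 | twist [-0.0021 -0.0167 -0.0015]
clk 18.68 tcp [ 0.5909 -0.0011  0.0464] rot [-179.77    0.98    6.87] f [-11.4  -2.5   3.4] tq [-0.63  1.9  -0.07] gap 0.158 | twist [-0.0019 -0.0175 -0.002 ]
clk 18.73 tcp [ 0.5909 -0.0012  0.0464] rot [-179.77    0.99    6.86] f [-10.   -2.8   2.9] tq [-0.66  1.9  -0.04] gap 0.156 | twist [-0.002  -0.0175 -0.0019]
```

View pics/z13.png

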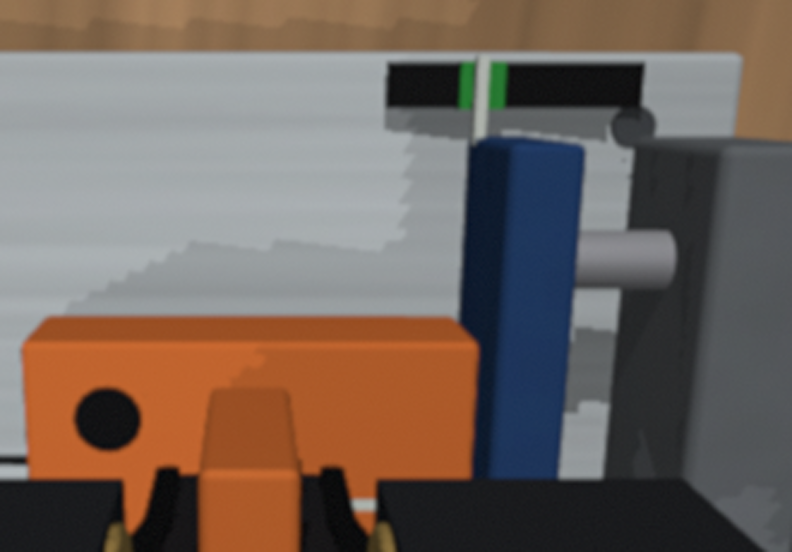

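```bash
python3 -c "
from h import *
print(finish_job()); fix(6.75)"
```

```text
the job is handed in; nothing more can be done
None
the job is handed in; nothing more can be done
```

I tested and reset the stop, and the orange bracket is now held pressed against the blue fence. I handed the job in at about 18.7 s; it gave no verdict.

- **Stop button:** I gripped the red head on the yellow box and pushed it down about 6 mm, with about 6 N at the stop. I then twisted it about 64° clockwise until the wrist torque rose to 0.6 N m, meaning it had reached its stop, and let it go. In the last side picture the head is back up. In the wrist picture its stripe had turned with the gripper.
- **Bracket:** I gripped it by the rib, set it on the bed with its white-lined front end towards the fence, and pushed it forward.
- **Press:** In the last wrist picture the visible white pointer sits in the middle of its green mark, so the fence is back about 10 mm. The wrist felt about 10 N against the push and about 3 N from the bed. In the last half second the tool stayed within 0.2 mm.
- **Square and centred:** By my estimate the bracket is about 1 mm off the fence's middle and within 0.2° of square. It is tilted forward about 1°, well inside the 0.1 rad (5.7°) limit.
- **Corrections:** My first pushes slackened whenever the arm paused. One later push briefly read 18 N at the wrist, part of which was friction on the bed, so I eased it back to the final hold. The fence stayed far from its back stop.
- **Not measured:** I had no direct reading of the fence or stop joints, so those figures come from pictures and forces. I did not check the other things on the cart one by one, but the gripper kept clear of them.

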